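Fit the blade rotor onto the bench cutter's drive shaft

ROBOT

A 6-joint arm with a two-finger parallel gripper is mounted at the origin on the work surface. World frame = base frame: x ahead of the robot, y to its left, z up, the work surface at z = 0. Lengths are in m, angles in rad, forces in N, time in s.
With the tool pointing down it reaches from about 0.325 to 0.775 m from the base axis. Payload 9.3 kg.
Tool frame: the origin (TCP) lies between the finger pads; the fingertips stand r.nose_length ahead of it and the grasp point (between the pads) is the TCP (r.nose_length is the distance from the TCP to the fingertips, in m); z points along the fingers, y is the line along which they close (so a half turn about z gives the same grasp; the last joint's range is limited). The gripper opens to 85 mm and grips with 20 to 120 N. Pads are 22 mm wide; open, the fingers measure 114 mm over their backs; the gripper's body (76 mm by 85 mm) begins 54 mm behind the grasp point. The pads swing forward as they close: fully open they stand 13 mm farther back than shut.
Start: joints at [0.972, 0.259, 0.021, 1.334, 0, 1.418], TCP at [0.237, 0.496, 0.217] pointing down, gripper open.
Joint ranges: [-3.04, 3.04], [-0.91, 1.82], [-1.04, 1.36], [-1.92, 1.95], [-1.52, 1.45], [-3.14, 3.14]. Speed limits (rad/s): [2.22, 2.22, 2.79, 3.14, 3.14, 3.14].

INTERFACE

Orientations are given as a unit quaternion [x, y, z, w].
In Python, from bench import readout, cams, sign_off, r gives the robot as it stands.
- The arm moves only by the tool jog_arm, never from a script. Its argument "deltas" is a list of rows, each an object with "rot": the turn, a rotation vector about the tool's x, y, z scaled (see below), a list of three; "offset": the shift along the tool's x, y, z scaled (see below), a list of three; "grip": the closure, from 0 (fully open) to 1 (shut). In form: [{"rot": [rx, ry, rz], "offset": [x, y, z], "grip": grip}, ...]. A call has 1 to 12 rows; each row is the pose to reach, as a shift and turn from the pose commanded when the call began, along the tool's axes at that moment; what a row does not reach only later rows make up. The controller multiplies each number of a shift by 0.5 m and each number of a turn by 120 degrees. A row lasts 1/12 s, in which the tool goes at most 41.7 mm and 7.16 degrees, less where a joint would pass 70% of its speed; a pose out of reach is approached as far as the arm can. A call with a number of a shift or a turn outside -1 to 1 is refused whole. A call with a gripper value outside its range is refused whole. The fingers move at their own pace and stop on an object; "grip_force" is the grip in N (left out, the last holds). Time passes only in rows, so rows that repeat a pose let the fingers close. It gives the time, the measured TCP pose, the force, the opening and the grip force at its end, in the units of the state.
- readout.observe(): the state, without advancing time (a new reading comes with each control period).
- cams.get_image(name): name is "scene" or "top"; returns (picture, depth): 400x640x3 uint8, red, green, blue; 400x640 float32, m along the optical axis (not along the pixel's ray), 0 where there is no reading.
- cams.calibration(name): a dict with "vfov" (degrees; the focal length in pixels is half the picture's height over the tangent of half this angle, whatever the lens; pixels are square), "cx", "cy" (the principal point, pixels), "origin" and "rotation" of the camera in the world. Camera axes: x right, y down, z forward; pixel columns grow to the right and rows downward; lengths in m; the calibration is good to about 2 mm. A picture is of the moment at which its call begins. calibration takes no time and is no camera call.
- sign_off(): hands the job in; it is judged then, once.
The state is a dict: "time": time; "joints": joint angles; "joint_velocities": joint speeds; "joint_efforts": joint torques, N m; "tool_pos": TCP position; "orientation": TCP orientation; "force": force on the tool from outside, world axes, zero at the start; "ft_torque": the same for the moment, N m; "opening": finger opening in m; "finger_force": force on a finger pad.
Only numpy, scipy, OpenCV 4.12 (cv2) and the standard library are available. Lean on these libraries where they do the work, as an engineer would, in place of code of your own. Each camera call takes 0.05 s, during which the arm holds its last target. There are 200 camera calls.

TASK

Take the red-gripped blade rotor off the tray and fit it in the bench cutter's bowl: lower it over the tapered drive shaft, feel for the drive keys by turning it under light pressure, and let it sit down fully home, upright and free of your hand. Be gentle: never force it down, drop it or push hard against the machine, and leave everything else on the bench where it is.

Things in the scene. Friction and masses are not known exactly. Their poses are not given: they have to be found in the camera images.
- rotor_grip (a point): Blade rotor (0.32-0.52 kg): white hub, red grip on top, two steel blades reaching 86 mm from its axis. This point: centre of the upright red grip, a cylinder 30 mm across and 38 mm tall, 83 mm above the rotor's underside, 19 mm below its top. z = its axis, up. Just below the grip is a 38 mm guard flange (60-64 mm above the underside); blades at 6 and 30 mm. Starts upright on the tray.
- rotor_foot (a point): Centre of the rotor's underside (83 mm below rotor_grip): mouth of the hub's bore, 27 mm wide, narrowing upwards to match the shaft's taper. Three slots, 120 degrees apart, 11.5 mm wide, 14 mm high, are cut up into the hub from here; one points along this frame's x.
- shaft_seat (a point): On the drive shaft's upright axis in the bowl: rotor_foot comes here (within 1.5 mm in height) when fully home. Three keys 8 mm wide, 120 degrees apart, stick out of the shaft to 20.5 mm from its axis, their tops 10 mm above this point. The shaft has stopped at an unknown angle: unless slots and keys match within 0.1 rad (at most a third of a turn away) the rotor rests on the keys, 10 mm too high.
- shaft_tip (a point): Top of the aluminium shaft, 48 mm above shaft_seat, same axis: 10 mm wide, widening over 32 mm to 24 mm. The rotor's bore finds it with up to 8 mm of sideways error and is centred as it goes down; resting on the keys it still has 2 mm of play. The shaft resists turning with 0.25 N m, enough to stay while the rotor slides round on its keys pressed with less than about 10 N.
- cutter: Bench cutter, fixed, white, 325 x 205 mm; origin on the bench under the shaft axis, z up. Its steel bowl is about 185 mm wide inside, floor 116 mm and rim 206 mm above the bench. On -x: bowl handle (to 147 mm from the axis) and buttons; on +x: motor housing (160 mm tall) and latch post (105 to 131 mm from the axis, 220 mm tall). shaft_seat is 130 mm above this origin.
- tray: Aluminium tray, 250 x 340 x 22 mm, fixed to the bench; the rotor and the pusher stand on its floor, 5 mm above the bench.
- pusher: Grey feed pusher, upright cylinder 42 mm across with a 56 mm cap, 91 mm tall, on the tray beside the rotor (not to be moved). Origin at its underside.
- lid: Cutter lid, grey disc 198 mm across with a feed tube, 64 mm tall, lying on the bench (leave). Origin at its underside.
- disc: Steel grating disc 164 mm across, 25 mm tall at the hub, flat on the bench (leave).
- basket_a: Brown proofing basket, 260 x 150 x 75 mm, on the robot's right (leave). Origin at its underside.
- basket_b: Brown proofing basket, 260 x 150 x 75 mm, on the robot's left (leave). Origin at its underside.
- scraper: Steel dough scraper with black handle, 105 x 150 x 10 mm, flat on the bench on the left (leave).
- dredger: Aluminium flour dredger, 72 mm across, 106 mm tall, beyond the cutter and tray (leave). Origin at its underside.

How it is judged:
By the outcome, as a careful person would: the job done as asked, in the order asked, and still so for the second after the job is handed in, with the robot touching nothing.
It also fails if it takes over 72 s, if anything falls off the work surface, if the arm or the gripper's body presses on something with over 40 N, if the wrist force passes 120 N, or if a joint passes its speed limit or range.

## Working session

There is one attempt and no reset: what is moved stays moved. The work goes in short steps, Python scripts to look and compute and a tool call to move; the robot and the scene stay as the last step left them, time stands still between calls to the robot, and variables do not carry over. Pictures are saved under pics/ and viewed, at most 10 in all, crops included, and the job is handed in when it is done.

Besides the shell and the picture viewer there is one more tool, called as name(argument=value, ...), one argument or row to a line, values as JSON. jog_arm: Moves the arm, as the interface text tells. Its arguments: {"type":"object","properties":{"deltas":{"type":"array"},"grip_force":{"type":"number"}},"required":["deltas"]}

```bash
mkdir -p pics; ls
cat > h.py <<'E'
import numpy as np, cv2
from bench import readout, cams, sign_off, r
from scipy.spatial.transform import Rotation as R
def cal(n):
    c=cams.calibration(n); f=200/np.tan(np.radians(c["vfov"])/2)
    M=np.array(c["rotation"]); 
    if M.shape!=(3,3): M=R.from_quat(M).as_matrix()
    return f,c["cx"],c["cy"],np.array(c["origin"]),M
def plane(n,u,v,z):
    f,cx,cy,o,M=cal(n); d=M@np.array([(u-cx)/f,(v-cy)/f,1]); return o+d*(z-o[2])/d[2]
def cloud(n,D):
    f,cx,cy,o,M=cal(n); v,u=np.mgrid[:400,:640]
    P=np.stack([(u-cx)/f*D,(v-cy)/f*D,D],-1)@M.T+o
    P[D<=0]=np.nan; return P
def proj(n,p):
    f,cx,cy,o,M=cal(n); q=M.T@(np.array(p)-o); return f*q[0]/q[2]+cx,f*q[1]/q[2]+cy
E
python3 - <<'E'
from h import *
print(r.nose_length, cams.calibration("top"),cams.calibration("scene"))
for n in("top","scene"):
    I,D=cams.get_image(n); np.savez(f"pics/{n}0.npz",I=I,D=D); cv2.imwrite(f"pics/{n}0.png",I[:,:,::-1])
    P=cloud(n,D); hsv=cv2.cvtColor(I,cv2.COLOR_RGB2HSV)
    m=((hsv[...,0]<8)|(hsv[...,0]>172))&(hsv[...,1]>140)&(hsv[...,2]>70)
    k,l,s,c=cv2.connectedComponentsWithStats(m.astype(np.uint8))
    for i in range(1,k):
        if s[i,4]>30: q=P[l==i]; print(n,s[i],c[i],np.nanmedian(q,0),np.nanmin(q,0),np.nanmax(q,0))
print(readout.observe())
E
```

```text
pics
0.019 {'vfov': 55.13304636053791, 'cx': 319.34248158041504, 'cy': 204.8297886446776, 'origin': array([0.22853103, 0.01730003, 1.63052453]), 'rotation': array([-0.66625726,  0.73850008, -0.07505671,  0.07131189])} {'vfov': 45.272043684277165, 'cx': 319.2485932614385, 'cy': 206.56257222767692, 'origin': array([ 1.4861012 , -0.26525097,  1.45001582]), 'rotation': array([ 0.76301907,  0.56852325, -0.18931375, -0.2423706 ])}
scene [128  43  23  11 171] [138.84795322  47.92397661] [-0.78354099 -0.5791657  -0.04819208] [-0.80168029 -0.63187364 -0.07954613] [-0.75766702 -0.52395522 -0.02164858]
scene [395 177   9  13  82] [399.14634146 183.03658537] [0.52605357 0.29985045 0.09538154] [0.50639985 0.28733401 0.06288979] [0.53560599 0.31383496 0.11193604]
{'time': 0.1, 'joints': array([9.72394781e-01, 2.59149014e-01, 2.08252329e-02, 1.33373733e+00,
       2.82229778e-06, 1.41818939e+00]), 'joint_velocities': array([-3.01090068e-04, -9.49725691e-04,  3.12825959e-03,  5.58166748e-05,
       -4.34098786e-04,  1.35969399e-03]), 'joint_efforts': array([ 4.48214283e-03, -5.56692159e+01,  3.45070195e+01,  1.16272172e-02,
       -2.07015996e-04, -3.69844417e-05]), 'tool_pos': array([0.23698889, 0.49600344, 0.21641464]), 'orientation': array([ 2.21056130e-01,  9.75260882e-01, -5.87813017e-04, -2.33238056e-04]), 'force': array([ 0.00411417, -0.61825131,  0.17549546]), 'ft_torque': array([ 0.00425965,  0.02168718, -0.0392583 ]), 'finger_force': 0.0, 'opening': 0.08557668434335558}
```

View pics/top0.png

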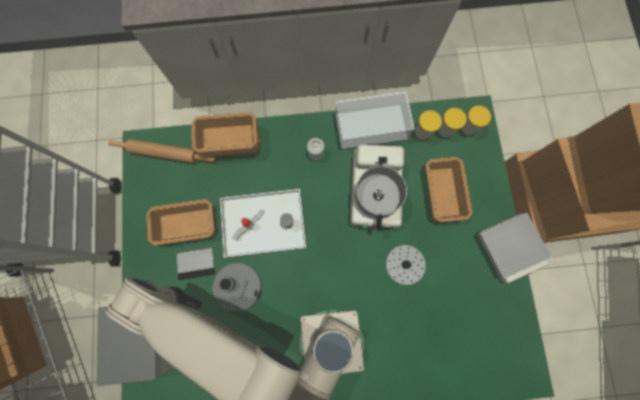

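View pics/scene0.png

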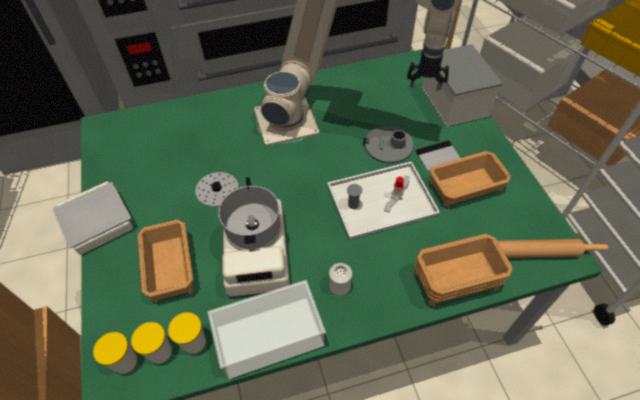

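The top view shows the rotor's red grip at about (246,223), the pusher at (287,220) and the bowl centre at about (379,193). In the scene view the grip is at (399,183) and the shaft at (252,223). Next I'll measure these.

Run:
```python
from h import *
L={n:np.load(f"pics/{n}0.npz") for n in("top","scene")}
for n in L:
    I=L[n]["I"];hsv=cv2.cvtColor(I,cv2.COLOR_RGB2HSV)
    m=((hsv[...,0]<8)|(hsv[...,0]>172))&(hsv[...,1]>100)&(hsv[...,2]>60)
    m=m.astype(np.uint8)
    if n=="top": b=(200,180,310,260)
    else: b=(330,160,440,240)
    z=np.zeros_like(m); z[b[1]:b[3],b[0]:b[2]]=m[b[1]:b[3],b[0]:b[2]]
    v,u=np.nonzero(z); print(n,len(u),u.mean(),v.mean(),u.min(),u.max(),v.min(),v.max())
    for h in(.088,.107): print(h,plane(n,u.mean(),v.mean(),h))
# bowl rim by depth
for n in L:
    P=cloud(n,L[n]["D"]); ok=(abs(P[...,2]-.203)<.006)
    v,u=np.nonzero(ok); q=P[ok]
    x0=plane("top",379,193,.206)
    s=np.hypot(*(q[:,:2]-x0[:2]).T); q=q[(s<.13)&(s>.06)]
    for _ in range(5):
        A=np.c_[2*q[:,:2],np.ones(len(q))]; s=np.linalg.lstsq(A,(q[:,:2]**2).sum(1),rcond=None)[0]
        rad=np.sqrt(s[2]+s[0]**2+s[1]**2); e=np.hypot(*(q[:,:2]-s[:2]).T)-rad; q=q[abs(e)<max(.006,1.5*e.std())]
    print(n,"rim",s[:2],rad,len(q),e.std())
    d=np.hypot(P[...,0]-s[0],P[...,1]-s[1]); k=(d<.03)&(P[...,2]>.150)&(P[...,2]<.2)
    if k.any(): print("shaft pts",k.sum(),np.round(P[k].mean(0),4),np.round(P[k].max(0),4))
    for c in ([0.525,.3],):
        pass
P=cloud("top",L["top"]["D"])
k=(np.hypot(P[...,0]-.525,P[...,1]-.3)<.1)&(P[...,2]>.06); print("grip pts top",k.sum(),np.nanmean(P[k],0),P[k].max(0))
# enlarged crops
a=L["top"]["I"][170:270,200:420,::-1]; b=L["scene"]["I"][165:275,200:420,::-1]
cv2.imwrite("pics/c1.png",cv2.resize(np.vstack([a[:, :],b]),None,fx=2.8,fy=2.8,interpolation=cv2.INTER_CUBIC))
```

```text
top 51 245.50980392156862 222.0 242 249 218 226
0.088 [0.51206879 0.2993036  0.088     ]
0.107 [0.50857632 0.29583003 0.107     ]
scene 109 398.9724770642202 183.22018348623854 394 403 176 190
0.088 [0.52194319 0.29993157 0.088     ]
0.107 [0.53539311 0.29204732 0.107     ]
top rim [ 0.56297021 -0.24759097] 0.09512956382517863 173 0.0014948606272022747
shaft pts 19 [ 0.5605 -0.2442  0.1612] [ 0.5711 -0.2378  0.1752]
scene rim [ 0.56543263 -0.2465236 ] 0.0948880866569976 314 0.0018252260461331254
shaft pts 38 [ 0.5694 -0.2465  0.1617] [ 0.5809 -0.2362  0.1812]
grip pts top 76 [0.51294902 0.29841716 0.09275315] [0.53078627 0.31767549 0.11510243]
```

View pics/c1.png

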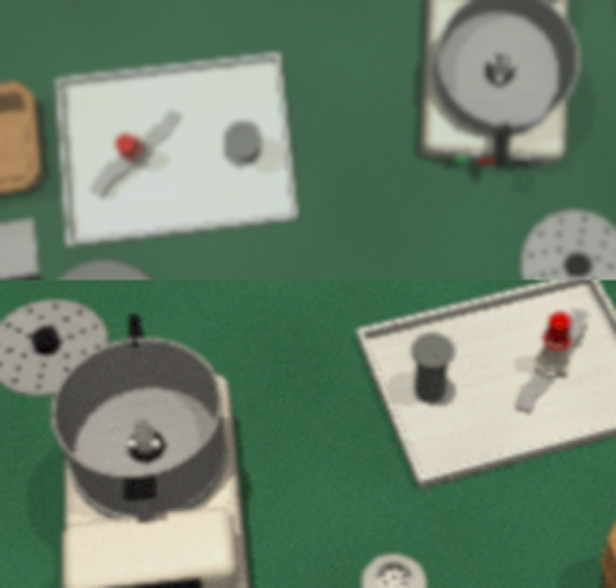

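The crop shows the grip top at about crop (128,147) and the shaft tip at about full-image (378.6,194.3) in the top view. In the scene view the tip is near (252,219). The blades on the tray run diagonally.

Run:
```python
from h import *
from scipy.optimize import least_squares
L={n:np.load(f"pics/{n}0.npz") for n in("top","scene")}
for n,u,v in(("top",378.6,194.3),("scene",252.5,219.5)): print(n,"tip",plane(n,u,v,.178))
for n in L:
    P=cloud(n,L[n]["D"]); I=L[n]["I"].astype(int); red=(I[...,0]>1.6*I[...,1])&(I[...,0]>60)
    k=red&(np.hypot(P[...,0]-.52,P[...,1]-.3)<.05)
    q=P[k]; print(n,k.sum(),"z pct",np.nanpercentile(q[:,2],[5,50,95]).round(4))
    t=q[q[:,2]>.1]; print(" top pts",len(t),t.mean(0).round(4))
    s=q[(q[:,2]<.098)&(q[:,2]>.068)]
    if len(s)>8:
        f=least_squares(lambda c:np.hypot(s[:,0]-c[0],s[:,1]-c[1])-.015,[.515,.3],loss="soft_l1",f_scale=.002); print(" side fit",len(s),f.x,s.mean(0).round(4))
    u=[proj(n,[.516,.3,z]) for z in(.069,.088,.107)]; print(np.round(u,1))
    v,uu=np.nonzero(k); print(uu.min(),uu.max(),v.min(),v.max(),uu.mean(),v.mean())
```

```text
top tip [ 0.55120895 -0.23998341  0.178     ]
scene tip [ 0.58727827 -0.24253846  0.178     ]
top 45 z pct [0.0697 0.1026 0.1128]
 top pts 30 [0.5128 0.2988 0.1056]
 side fit 11 [0.51604719 0.30185077] [0.5051 0.2956 0.0796]
[[246.2 221.8]
 [245.3 221.1]
 [244.4 220.3]]
242 249 219 226 245.37777777777777 221.9777777777778
scene 104 z pct [0.0643 0.0952 0.1103]
 top pts 42 [0.5194 0.3012 0.1064]
 side fit 50 [0.51736399 0.30332417] [0.5268 0.297  0.0823]
[[397.7 185.2]
 [398.4 182. ]
 [399.  178.7]]
394 403 176 190 398.9423076923077 183.09615384615384
```

jog_arm(
  deltas=[
    {"rot": [0,0,-0.7],"offset": [-0.672,-0.112,0.06],"grip": 0},
    {"rot": [0,0,-0.7],"offset": [-0.672,-0.112,0.06],"grip": 0},
    {"rot": [0,0,-0.7],"offset": [-0.672,-0.112,0.06],"grip": 0},
    {"rot": [0,0,-0.7],"offset": [-0.672,-0.112,0.06],"grip": 0},
    {"rot": [0,0,-0.7],"offset": [-0.672,-0.112,0.06],"grip": 0},
    {"rot": [0,0,-0.7],"offset": [-0.672,-0.112,0.06],"grip": 0},
    {"rot": [0,0,-0.7],"offset": [-0.672,-0.112,0.06],"grip": 0},
    {"rot": [0,0,-0.7],"offset": [-0.672,-0.112,0.06],"grip": 0},
    {"rot": [0,0,-0.7],"offset": [-0.672,-0.112,0.06],"grip": 0},
    {"rot": [0,0,-0.7],"offset": [-0.672,-0.112,0.06],"grip": 0},
    {"rot": [0,0,-0.7],"offset": [-0.672,-0.112,0.06],"grip": 0},
    {"rot": [0,0,-0.7],"offset": [-0.672,-0.112,0.06],"grip": 0},
  ],
)

```text
time: 1.1
tool_pos: [0.5166, 0.2999, 0.1861]
orientation: [-0.474, 0.881, 0.0, -0.001]
force: [0.0, 0.2, 0.6]
opening: 0.0853
finger_force: 0.0
```

```bash
cat >> h.py <<'E'
def go(p,yaw):  # deltas to world p with tool y at yaw (deg), pointing down
    s=readout.observe(); C=R.from_quat(s["orientation"])
    y=np.radians(yaw); Y=np.array([np.cos(y),np.sin(y),0]); Z=np.array([0,0,-1.]); T=R.from_matrix(np.c_[np.cross(Y,Z),Y,Z])
    print("pos",s["tool_pos"].round(4),"off",(C.inv().apply(np.array(p)-s["tool_pos"])/.5).round(4),"rot",((C.inv()*T).as_rotvec()/np.radians(120)).round(4),"t",round(s["time"],2),"F",s["force"].round(2),"Tq",s["ft_torque"].round(3),"op",round(s["opening"],4),"j6",round(s["joints"][5],3))
E
python3 -c "
from h import *
go([.516,.3005,.16],180)"
```

```text
pos [0.5166 0.2999 0.1861] off [-0.0003  0.0016  0.0523] rot [ 0.0006 -0.0004 -0.2787] t 1.1 F [0.04 0.19 0.6 ] Tq [ 0.016 -0.    -0.002] op 0.0853 j6 -0.602
```

jog_arm(
  deltas=[
    {"rot": [0,0,-0.28],"offset": [0,0.001,0.05],"grip": 0},
    {"rot": [0,0,-0.28],"offset": [0,0.001,0.05],"grip": 0},
    {"rot": [0,0,-0.28],"offset": [0,0.001,0.05],"grip": 0},
    {"rot": [0,0,-0.28],"offset": [0,0.001,0.05],"grip": 0},
    {"rot": [0,0,-0.28],"offset": [0,0.001,0.05],"grip": 0},
    {"rot": [0,0,-0.28],"offset": [0,0.001,0.09],"grip": 0.2},
    {"rot": [0,0,-0.28],"offset": [0,0.001,0.13],"grip": 0.2},
    {"rot": [0,0,-0.28],"offset": [0,0.001,0.16],"grip": 0.2},
    {"rot": [0,0,-0.28],"offset": [0,0.001,0.184],"grip": 0.2},
    {"rot": [0,0,-0.28],"offset": [0,0.001,0.184],"grip": 0.2},
  ],
  grip_force=25,
)

```text
time: 1.93
tool_pos: [0.5143, 0.3005, 0.0921]
orientation: [-0.706, 0.708, 0.001, -0.002]
force: [0.1, -0.0, -0.1]
opening: 0.068
finger_force: 0.0
```

```bash
python3 -c "
from h import *
go([.516,.3005,.094],180)
I,D=cams.get_image('scene'); cv2.imwrite('pics/s1.png',cv2.resize(I[110:240,320:480,::-1],None,fx=4,fy=4,interpolation=cv2.INTER_CUBIC))"
```

```text
pos [0.5143 0.3005 0.0921] off [-0.0001 -0.0034 -0.0037] rot [ 0.0021 -0.0009 -0.0009] t 1.93 F [ 0.06 -0.04 -0.12] Tq [0.002 0.027 0.015] op 0.068 j6 -1.181
```

View pics/s1.png

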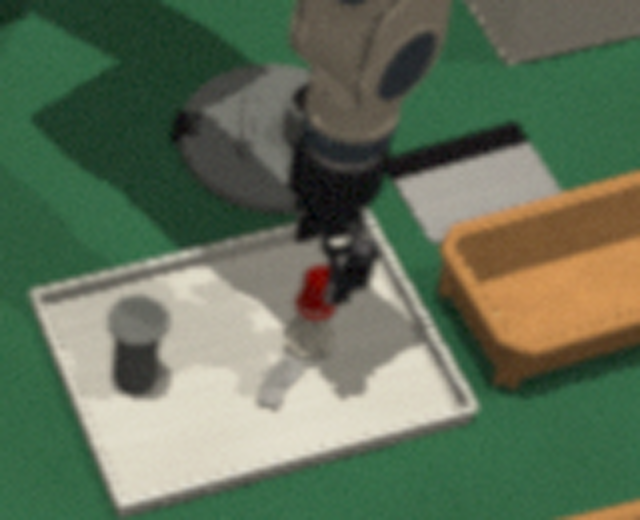

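The crop shows the red grip at about (316,293) and a gripper finger to its right at about (350,270). I'll check that against the projected finger positions.

```bash
python3 -c "
from h import *
for p in ([.55,.3005,.092],[.55,.3005,.14],[.478,.3005,.092],[.514,.3005,.092],[.516,.3005,.11]):
  u,v=proj('scene',p); print(p,round((u-320)*4),round((v-110)*4))"
```

```text
[0.55, 0.3005, 0.092] 329 313
[0.55, 0.3005, 0.14] 336 280
[0.478, 0.3005, 0.092] 299 254
[0.514, 0.3005, 0.092] 314 283
[0.516, 0.3005, 0.11] 317 272
```

```bash
python3 -c "
from h import *
I,D=cams.get_image('scene');P=cloud('scene',D)
g=I.max(2)<75
k=g&(np.hypot(P[...,0]-.514,P[...,1]-.3)<.07)&(P[...,2]>.06)&(P[...,2]<.17)
q=P[k]
for a,b in((.06,.075),(.075,.09),(.09,.105),(.105,.12),(.12,.14),(.14,.17)):
  s=q[(q[:,2]>a)&(q[:,2]<b)]
  if len(s): print(a,len(s),np.nanmedian(s,0).round(4),s.min(0).round(3),s.max(0).round(3))
Ii=I.astype(int); red=(Ii[...,0]>1.6*Ii[...,1])&(Ii[...,0]>60)&(np.hypot(P[...,0]-.52,P[...,1]-.3)<.05)
v,u=np.nonzero(red);print(red.sum(),(u.min()-320)*4,(u.max()-320)*4,(v.min()-110)*4,(v.max()-110)*4)
"
```

```text
0.09 1 [0.5339 0.3009 0.1032] [0.534 0.301 0.103] [0.534 0.301 0.103]
0.105 3 [0.5495 0.2981 0.1178] [0.477 0.292 0.112] [0.555 0.311 0.119]
0.12 34 [0.4836 0.2977 0.1317] [0.478 0.29  0.122] [0.564 0.312 0.139]
0.14 54 [0.4858 0.295  0.159 ] [0.45  0.289 0.141] [0.581 0.309 0.17 ]
95 296 332 264 316
```

Finger depth points sit at y of about 0.30 and match the grip, so I'm closing.

jog_arm(
  deltas=[
    {"rot": [0,0,0],"offset": [0,-0.003,-0.004],"grip": 0.2},
    {"rot": [0,0,0],"offset": [0,-0.003,-0.004],"grip": 0.45},
    {"rot": [0,0,0],"offset": [0,-0.003,-0.004],"grip": 0.55},
    {"rot": [0,0,0],"offset": [0,-0.003,-0.004],"grip": 0.6},
    {"rot": [0,0,0],"offset": [0,-0.003,-0.004],"grip": 0.65},
    {"rot": [0,0,0],"offset": [0,-0.003,-0.004],"grip": 0.7},
    {"rot": [0,0,0],"offset": [0,-0.003,-0.004],"grip": 0.8},
    {"rot": [0,0,0],"offset": [0,-0.003,-0.004],"grip": 0.8},
    {"rot": [0,0,0],"offset": [0,-0.003,-0.004],"grip": 0.8},
  ],
  grip_force=25,
)

```text
time: 2.78
tool_pos: [0.5172, 0.3011, 0.0969]
orientation: [-0.706, 0.708, 0.0, -0.0]
force: [0.7, 0.3, 0.2]
opening: 0.0168
finger_force: 0.0
```

```bash
python3 -c "
from h import *
go([.516,.3005,.25],180)"
```

```text
pos [0.5172 0.3011 0.0969] off [ 0.0012  0.0025 -0.3061] rot [ 0.0001 -0.     -0.0008] t 2.78 F [0.68 0.25 0.15] Tq [-0.042  0.057  0.083] op 0.0168 j6 -1.182
```

```bash
python3 -c "
from h import *
I,D=cams.get_image('scene'); J,E=cams.get_image('top')
a=cv2.resize(I[130:220,350:450,::-1],None,fx=6,fy=6,interpolation=cv2.INTER_CUBIC)
cv2.imwrite('pics/s2.png',a)
for n,i,d in(('scene',I,D),('top',J,E)):
  P=cloud(n,d); Ii=i.astype(int); red=(Ii[...,0]>1.6*Ii[...,1])&(Ii[...,0]>60)&(np.hypot(P[...,0]-.52,P[...,1]-.3)<.07)
  v,u=np.nonzero(red);print(n,red.sum(),u.min(),u.max(),v.min(),v.max()) if red.sum() else print(n,0)
  q=P[red]; print(np.nanmedian(q,0),np.nanpercentile(q[:,2],[5,95]))
  print(proj(n,[.517,.301,.097]))
"
```

```text
scene 78 394 403 177 189
[0.52716933 0.29530946 0.08393112] [0.06509076 0.10888741]
(np.float64(399.03715491346765), np.float64(180.57104611670675))
top 0
[nan nan nan] nan
(np.float64(244.5871714678794), np.float64(220.48986457803662))
  return np.nanmean(a, axis, out=out, keepdims=keepdims)
  return np.nanmean(a, axis, out=out, keepdims=keepdims)
```

View pics/s2.png

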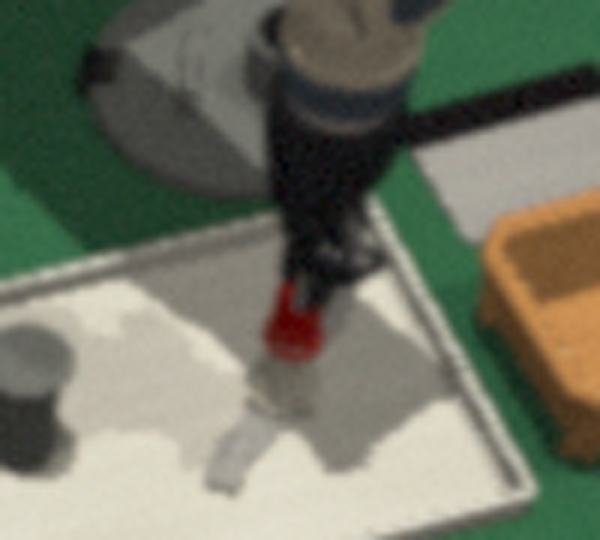

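The fingers hide the right part of the grip's upper half, with a red sliver still visible at the left, crop (288,300). I'll check their heights in the depth data.

```bash
python3 -c "
from h import *
np.set_printoptions(linewidth=220)
D=np.mean([cams.get_image('scene')[1] for _ in range(3)],0); I,_=cams.get_image('scene'); P=cloud('scene',D)
for v in range(170,192,1):
  print(v,' '.join('%4d,%4d,%4d%s'%(*(P[v,u]*1000),'R' if I[v,u,0]>1.6*I[v,u,1] else ' ') for u in range(393,408)))
"
```

```text
170  394, 337,   4   395, 340,   4   396, 344,   4   396, 349,   2   502, 293, 142   509, 292, 150   511, 296, 150   532, 287, 178   539, 287, 186   536, 292, 181   539, 295, 183   540, 298, 183   538, 303, 179   540, 306, 180   559, 298, 204 
171  396, 336,   0   400, 338,   4   401, 342,   4   404, 345,   6   505, 292, 140   509, 293, 145   508, 298, 141   535, 286, 176   538, 289, 178   540, 291, 180   540, 295, 179   539, 299, 176   528, 310, 160   533, 311, 165   561, 298, 201 
172  404, 332,   5   404, 337,   3   408, 339,   7   407, 344,   4   509, 290, 140   510, 293, 140   509, 298, 137R  529, 291, 162   536, 291, 170   537, 294, 171   533, 300, 163   534, 303, 164   562, 290, 200   566, 292, 204   566, 295, 203 
173  408, 331,   4   768, 134, 486   410, 338,   4   414, 341,   8   509, 291, 134   509, 295, 132   510, 298, 133R  530, 291, 158   537, 290, 166   538, 294, 166   541, 296, 169   541, 300, 168   542, 303, 167   569, 290, 203   574, 291, 208 
174  414, 328,   6   416, 332,   7   416, 336,   5   417, 340,   5   509, 292, 128   511, 294, 129   508, 300, 124   533, 29
[... 3566 characters left out ...]
  49   519, 289,  54   526, 289,  62R  530, 291,  66R  534, 293,  71R  533, 297,  68R  537, 299,  72R  534, 305,  67R  521, 317,  46   492, 338,   3   495, 341,   5   496, 345,   5   497, 349,   5   497, 353,   3 
190  511, 286,  40   517, 287,  46   519, 290,  48   524, 291,  54   528, 293,  57   529, 296,  58   530, 300,  58   531, 304,  57   532, 307,  57   525, 316,  45   500, 335,   8   499, 340,   4   501, 343,   6   502, 347,   5   501, 352,   2 
191  513, 286,  36   519, 287,  43   521, 289,  45   521, 294,  43   528, 294,  52   527, 298,  49   529, 301,  51   530, 305,  50   529, 310,  46   524, 317,  37   505, 333,   8   502, 339,   3   506, 340,   7   508, 344,   8   504, 351,   0
```

Depth shows the grip where expected: z 0.065–0.107, axis near (0.517, 0.301). The fingertips are at z≈0.11, about 33 mm higher than the TCP reading implies. They closed just above the grip and nothing moved. I'll open, descend by the seen offset and recheck.

jog_arm(
  deltas=[
    {"rot": [0,0,0],"offset": [0,0,-0.02],"grip": 0.3},
    {"rot": [0,0,0],"offset": [0,0,-0.02],"grip": 0.3},
    {"rot": [0,0,0],"offset": [0,0,-0.02],"grip": 0.3},
    {"rot": [0,0,0],"offset": [0,0,-0.02],"grip": 0.3},
    {"rot": [0,0,0],"offset": [0,0,-0.02],"grip": 0.3},
    {"rot": [0,0,0],"offset": [0,0,0.02],"grip": 0.3},
    {"rot": [0,0,0],"offset": [0,0,0.04],"grip": 0.3},
    {"rot": [0,0,0],"offset": [0,0,0.05],"grip": 0.3},
    {"rot": [0,0,0],"offset": [0,0,0.06],"grip": 0.3},
    {"rot": [0,0,0],"offset": [0,0,0.06],"grip": 0.3},
  ],
)

```text
time: 3.92
tool_pos: [0.5168, 0.301, 0.066]
orientation: [-0.706, 0.708, 0.0, -0.001]
force: [-0.5, -1.0, 0.3]
opening: 0.0597
finger_force: 0.0
```

```bash
python3 -c "
from h import *
go([.517,.301,.064],180)
np.set_printoptions(linewidth=220)
D=np.mean([cams.get_image('scene')[1] for _ in range(2)],0); I,_=cams.get_image('scene'); P=cloud('scene',D)
for v in range(178,192,1):
  print(v,' '.join('%4d,%4d,%4d%s'%(*(P[v,u]*1000),'R' if I[v,u,0]>1.6*I[v,u,1] else ' ') for u in range(394,408)))
"
```

```text
pos [0.5168 0.301  0.066 ] off [-0.0001 -0.0004  0.0041] rot [ 0.0007 -0.0003 -0.0008] t 3.92 F [-0.52 -1.01  0.26] Tq [-0.058 -0.053 -0.021] op 0.0597 j6 -1.182
178  433, 325,   4   436, 328,   7   510, 290, 108   509, 295, 104R  510, 298, 105R  515, 299, 110R  545, 286, 150R  550, 286, 156R  551, 290, 156   550, 294, 153   550, 298, 151   571, 290, 179   574, 292, 181   582, 291, 191 
179  442, 321,  11   439, 327,   5   510, 291, 101R  516, 292, 108R  514, 296, 105R  516, 299, 105R  515, 304, 103R  552, 286, 152R  552, 290, 150   553, 293, 151   469, 348,  33   474, 350,  38   583, 287, 189   583, 291, 187 
180  443, 321,   6   443, 325,   4   516, 288, 104R  518, 291, 105R  521, 293, 107R  520, 298, 106R  524, 300, 109R  544, 291, 136R  551, 291, 144   555, 293, 148   475, 346,  34   575, 289, 173   579, 290, 177   584, 291, 183 
181  448, 319,   5   450, 322,   7   517, 288,  99R  521, 290, 103R  525, 292, 107R  526, 295, 108R  524, 300, 103R  549, 290, 136R  554, 290, 142   552, 296, 137   552, 300, 136   573, 291, 164   581, 290, 174   584, 292, 177 
182  453, 317,   7   509, 
[... 1552 characters left out ...]
   493, 354,   5 
189  513, 289,  47   521, 288,  57   528, 288,  66   530, 291,  67R  535, 292,  72R  535, 296,  72R  551, 291,  93   554, 293,  95   556, 296,  97   563, 296, 106   555, 304,  93   559, 306,  97   562, 308, 100   498, 352,   5 
190  516, 287,  46   520, 289,  49   524, 291,  54   531, 291,  62   528, 297,  57   533, 298,  63   530, 304,  56   550, 296,  84   558, 296,  93   562, 297,  99   502, 338,   8   499, 344,   3   500, 348,   2   505, 349,   9 
191  518, 287,  41   524, 288,  49   526, 291,  50   525, 295,  48   529, 297,  52   528, 302,  48   531, 304,  51   530, 309,  49   523, 317,  37   504, 333,   7   503, 338,   4   508, 340,   9   506, 345,   5   506, 349,   3
```

Fingertips now straddle the grip at z≈0.085. I'll go 4 mm lower and close.

jog_arm(
  deltas=[
    {"rot": [0,0,0],"offset": [0,0,0.008],"grip": 0.4},
    {"rot": [0,0,0],"offset": [0,0,0.008],"grip": 0.5},
    {"rot": [0,0,0],"offset": [0,0,0.008],"grip": 0.55},
    {"rot": [0,0,0],"offset": [0,0,0.008],"grip": 0.6},
    {"rot": [0,0,0],"offset": [0,0,0.008],"grip": 0.65},
    {"rot": [0,0,0],"offset": [0,0,0.008],"grip": 0.7},
    {"rot": [0,0,0],"offset": [0,0,0.008],"grip": 0.8},
    {"rot": [0,0,0],"offset": [0,0,0.008],"grip": 0.8},
    {"rot": [0,0,0],"offset": [0,0,0.008],"grip": 0.8},
  ],
  grip_force=40,
)

```text
time: 4.82
tool_pos: [0.5169, 0.3012, 0.0632]
orientation: [-0.707, 0.708, 0.0, -0.0]
force: [-4.4, -0.8, 5.7]
opening: 0.0291
finger_force: 39.5
```

```bash
python3 -c "
from h import *
go([.517,.301,.25],180)"
```

```text
pos [0.5169 0.3012 0.0632] off [ 3.000e-04 -1.000e-04 -3.735e-01] rot [ 0.0002  0.0001 -0.0008] t 4.82 F [-4.44 -0.78  5.68] Tq [0.063 1.063 0.011] op 0.0291 j6 -1.182
```

jog_arm(
  deltas=[
    {"rot": [0,0,0],"offset": [0,0,-0.02],"grip": 0.8},
    {"rot": [0,0,0],"offset": [0,0,-0.05],"grip": 0.8},
    {"rot": [0,0,0],"offset": [0,0,-0.1],"grip": 0.8},
    {"rot": [0,0,0],"offset": [0,0,-0.16],"grip": 0.8},
    {"rot": [0,0,0],"offset": [0,0,-0.23],"grip": 0.8},
    {"rot": [0,0,0],"offset": [0,0,-0.3],"grip": 0.8},
    {"rot": [0,0,0],"offset": [0,0,-0.37],"grip": 0.8},
    {"rot": [0,0,0],"offset": [0,0,-0.43],"grip": 0.8},
    {"rot": [0,0,0],"offset": [0,0,-0.47],"grip": 0.8},
    {"rot": [0,0,0],"offset": [0,0,-0.49],"grip": 0.8},
    {"rot": [0,0,0],"offset": [0,0,-0.49],"grip": 0.8},
  ],
)

```text
time: 5.73
tool_pos: [0.5181, 0.3012, 0.3109]
orientation: [-0.706, 0.708, -0.001, 0.002]
force: [0.3, 0.6, -3.2]
opening: 0.0289
finger_force: 40.2
```

```bash
python3 -c "
from h import *
go([.5645,-.2465,.308],180)"
```

```text
pos [0.5181 0.3012 0.3109] off [ 1.0953 -0.095   0.0046] rot [-0.0021  0.0007 -0.0009] t 5.73 F [ 0.34  0.64 -3.15] Tq [-0.047 -0.013 -0.002] op 0.0289 j6 -1.182
```

jog_arm(
  deltas=[
    {"rot": [0,0,0],"offset": [0.02,0,0],"grip": 0.8},
    {"rot": [0,0,0],"offset": [0.06,0,0],"grip": 0.8},
    {"rot": [0,0,0],"offset": [0.12,-0.01,0],"grip": 0.8},
    {"rot": [0,0,0],"offset": [0.19,-0.02,0],"grip": 0.8},
    {"rot": [0,0,0],"offset": [0.26,-0.03,0],"grip": 0.8},
    {"rot": [0,0,0],"offset": [0.33,-0.04,0],"grip": 0.8},
    {"rot": [0,0,0],"offset": [0.4,-0.04,0],"grip": 0.8},
    {"rot": [0,0,0],"offset": [0.47,-0.05,0],"grip": 0.8},
    {"rot": [0,0,0],"offset": [0.54,-0.05,0],"grip": 0.8},
    {"rot": [0,0,0],"offset": [0.6,-0.06,0],"grip": 0.8},
    {"rot": [0,0,0],"offset": [0.64,-0.06,0],"grip": 0.8},
    {"rot": [0,0,0],"offset": [0.65,-0.06,0],"grip": 0.8},
  ],
)

```text
time: 6.73
tool_pos: [0.5461, -0.0276, 0.3062]
orientation: [-0.705, 0.709, 0.001, -0.001]
force: [-0.7, 1.0, -3.7]
opening: 0.0285
finger_force: 40.3
```

jog_arm(
  deltas=[
    {"rot": [0,0,0],"offset": [0.02,0,0],"grip": 0.8},
    {"rot": [0,0,0],"offset": [0.07,-0.01,0],"grip": 0.8},
    {"rot": [0,0,0],"offset": [0.13,-0.02,0],"grip": 0.8},
    {"rot": [0,0,0],"offset": [0.2,-0.02,0],"grip": 0.8},
    {"rot": [0,0,0],"offset": [0.27,-0.03,0],"grip": 0.8},
    {"rot": [0,0,0],"offset": [0.34,-0.03,0],"grip": 0.8},
    {"rot": [0,0,0],"offset": [0.4,-0.035,0],"grip": 0.8},
    {"rot": [0,0,0],"offset": [0.43,-0.035,0],"grip": 0.8},
    {"rot": [0,0,0],"offset": [0.445,-0.035,0],"grip": 0.8},
    {"rot": [0,0,0],"offset": [0.445,-0.035,0],"grip": 0.8},
  ],
)

```text
time: 7.57
tool_pos: [0.5636, -0.2472, 0.307]
orientation: [-0.706, 0.708, 0.001, -0.0]
force: [-0.4, -0.4, -2.9]
opening: 0.0291
finger_force: 40.3
```

Run:
```python
from h import *
from scipy.optimize import least_squares
go([.5645,-.2465,.25],180)
a=readout.observe(); c=a["tool_pos"]
for n in("scene","top"):
    I,D=cams.get_image(n); P=cloud(n,D); i=I.astype(int)
    if n=="scene": cv2.imwrite("pics/s3.png",cv2.resize(I[130:280,180:340,::-1],None,fx=4,fy=4,interpolation=cv2.INTER_CUBIC))
    red=(i[...,0]>1.6*i[...,1])&(i[...,0]>60)&(np.hypot(P[...,0]-c[0],P[...,1]-c[1])<.05)
    q=P[red]; print(n,len(q))
    hub=(np.hypot(P[...,0]-c[0],P[...,1]-c[1])<.03)&(P[...,2]<c[2]-.002)&(P[...,2]>c[2]-.06)
    for nm,s,rad in(("red",q,.015),("hub",P[hub&~red],.018)):
        if len(s)>5:
            f=least_squares(lambda x:np.hypot(s[:,0]-x[0],s[:,1]-x[1])-rad,c[:2],loss="soft_l1",f_scale=.002); print(nm,len(s),f.x.round(4),s.mean(0).round(4),s[:,2].min(),s[:,2].max())
```

```text
pos [ 0.5636 -0.2472  0.307 ] off [-0.0013 -0.002   0.1141] rot [ 0.0006  0.0004 -0.0014] t 7.57 F [-0.4  -0.36 -2.92] Tq [ 0.005  0.045 -0.006] op 0.0291 j6 -2.118
scene 36
red 36 [ 0.5687 -0.2453] [ 0.5755 -0.2453  0.3157] 0.30872134243920213 0.3363398659478758
hub 191 [ 0.5645 -0.2454] [ 0.5753 -0.2456  0.2728] 0.24913312776942664 0.30504716360479467
top 0
```

View pics/s3.png

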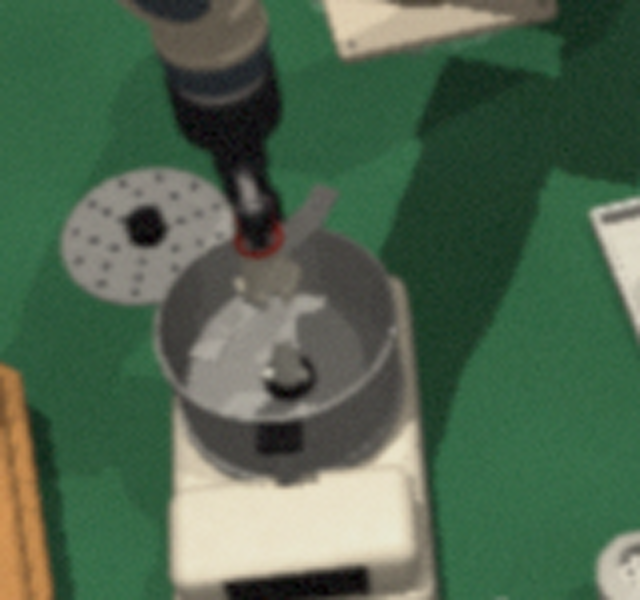

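The scene crop shows the rotor hanging upright over the bowl, hub at (268,275) and shaft at (288,365). The fitted hub axis (0.5645, −0.2454) agrees with the shaft within 1–2 mm, so I'm descending.

jog_arm(
  deltas=[
    {"rot": [0,0,0],"offset": [-0.001,-0.002,0.02],"grip": 0.8},
    {"rot": [0,0,0],"offset": [-0.001,-0.002,0.05],"grip": 0.8},
    {"rot": [0,0,0],"offset": [-0.001,-0.002,0.08],"grip": 0.8},
    {"rot": [0,0,0],"offset": [-0.001,-0.002,0.1],"grip": 0.8},
    {"rot": [0,0,0],"offset": [-0.001,-0.002,0.12],"grip": 0.8},
    {"rot": [0,0,0],"offset": [-0.001,-0.002,0.135],"grip": 0.8},
    {"rot": [0,0,0],"offset": [-0.001,-0.002,0.15],"grip": 0.8},
    {"rot": [0,0,0],"offset": [-0.001,-0.002,0.16],"grip": 0.8},
    {"rot": [0,0,0],"offset": [-0.001,-0.002,0.17],"grip": 0.8},
    {"rot": [0,0,0],"offset": [-0.001,-0.002,0.18],"grip": 0.8},
    {"rot": [0,0,0],"offset": [-0.001,-0.002,0.18],"grip": 0.8},
  ],
)

```text
time: 8.58
tool_pos: [0.5646, -0.2459, 0.217]
orientation: [-0.706, 0.708, 0.001, -0.0]
force: [-0.2, 0.5, -2.5]
opening: 0.0287
finger_force: 40.3
```

```bash
python3 -c "
from h import *
go([.5645,-.2465,.199],180)"
```

```text
pos [ 0.5646 -0.2459  0.217 ] off [0.0013 0.0001 0.0361] rot [ 0.0005  0.0003 -0.0009] t 8.58 F [-0.18  0.46 -2.46] Tq [-0.015 -0.017  0.009] op 0.0287 j6 -2.116
```

jog_arm(
  deltas=[
    {"rot": [0,0,0],"offset": [0.001,0,0.006],"grip": 0.8},
    {"rot": [0,0,0],"offset": [0.001,0,0.012],"grip": 0.8},
    {"rot": [0,0,0],"offset": [0.001,0,0.018],"grip": 0.8},
    {"rot": [0,0,0],"offset": [0.001,0,0.024],"grip": 0.8},
    {"rot": [0,0,0],"offset": [0.001,0,0.028],"grip": 0.8},
    {"rot": [0,0,0],"offset": [0.001,0,0.028],"grip": 0.8},
  ],
)

```text
time: 9.08
tool_pos: [0.5646, -0.2464, 0.2034]
orientation: [-0.706, 0.708, 0.0, -0.0]
force: [0.1, 0.1, -3.2]
opening: 0.0288
finger_force: 40.3
```

jog_arm(
  deltas=[
    {"rot": [0,0,0],"offset": [0,0,0.002],"grip": 0.8},
    {"rot": [0,0,0],"offset": [0,0,0.004],"grip": 0.8},
    {"rot": [0,0,0],"offset": [0,0,0.004],"grip": 0.8},
  ],
)

```text
time: 9.33
tool_pos: [0.5648, -0.2465, 0.2019]
orientation: [-0.706, 0.708, 0.0, -0.0]
force: [-0.5, -0.4, -3.2]
opening: 0.0291
finger_force: 40.3
```

jog_arm(
  deltas=[
    {"rot": [0,0,0],"offset": [0,0,0.002],"grip": 0.8},
    {"rot": [0,0,0],"offset": [0,0,0.004],"grip": 0.8},
    {"rot": [0,0,0],"offset": [0,0,0.004],"grip": 0.8},
  ],
)

```text
time: 9.58
tool_pos: [0.5647, -0.2464, 0.1998]
orientation: [-0.707, 0.708, 0.0, -0.0]
force: [-0.4, -0.1, -3.1]
opening: 0.0289
finger_force: 40.3
```

jog_arm(
  deltas=[
    {"rot": [0,0,0],"offset": [0,0,0.002],"grip": 0.8},
    {"rot": [0,0,0],"offset": [0,0,0.004],"grip": 0.8},
    {"rot": [0,0,0],"offset": [0,0,0.004],"grip": 0.8},
  ],
)

```text
time: 9.83
tool_pos: [0.5649, -0.2466, 0.199]
orientation: [-0.706, 0.708, -0.001, 0.0]
force: [-1.1, 0.6, 3.4]
opening: 0.0286
finger_force: 41.3
```

Contact with the keys is at TCP z 0.199, about 6 N. I'll start the turning search.

jog_arm(
  deltas=[
    {"rot": [0,0,0.02],"offset": [0,0,0],"grip": 0.8},
    {"rot": [0,0,0.04],"offset": [0,0,0],"grip": 0.8},
    {"rot": [0,0,0.06],"offset": [0,0,0],"grip": 0.8},
    {"rot": [0,0,0.08],"offset": [0,0,0],"grip": 0.8},
    {"rot": [0,0,0.1],"offset": [0,0,0],"grip": 0.8},
    {"rot": [0,0,0.12],"offset": [0,0,0],"grip": 0.8},
    {"rot": [0,0,0.14],"offset": [0,0,0],"grip": 0.8},
    {"rot": [0,0,0.16],"offset": [0,0,0],"grip": 0.8},
    {"rot": [0,0,0.18],"offset": [0,0,0],"grip": 0.8},
    {"rot": [0,0,0.2],"offset": [0,0,0],"grip": 0.8},
  ],
)

```text
time: 10.67
tool_pos: [0.5653, -0.247, 0.199]
orientation: [-0.543, 0.84, -0.001, 0.0]
force: [-0.1, -0.1, 3.4]
opening: 0.029
finger_force: 40.9
```

```bash
python3 -c "
from h import *
go([.5645,-.2465,.188],180)"
```

```text
pos [ 0.5653 -0.247   0.199 ] off [-0.0002  0.0018  0.0221] rot [-0.0011 -0.0005 -0.2018] t 10.67 F [-0.07 -0.14  3.37] Tq [-0.287 -0.097  0.039] op 0.029 j6 -1.696
```

Still resting on the keys and sliding. I'll continue the turn.

jog_arm(
  deltas=[
    {"rot": [0,0,0.02],"offset": [0,0,0],"grip": 0.8},
    {"rot": [0,0,0.04],"offset": [0,0,0],"grip": 0.8},
    {"rot": [0,0,0.06],"offset": [0,0,0],"grip": 0.8},
    {"rot": [0,0,0.08],"offset": [0,0,0],"grip": 0.8},
    {"rot": [0,0,0.1],"offset": [0,0,0],"grip": 0.8},
    {"rot": [0,0,0.12],"offset": [0,0,0],"grip": 0.8},
    {"rot": [0,0,0.14],"offset": [0,0,0],"grip": 0.8},
    {"rot": [0,0,0.16],"offset": [0,0,0],"grip": 0.8},
  ],
)

```text
time: 11.33
tool_pos: [0.5653, -0.2472, 0.1991]
orientation: [-0.395, 0.919, -0.001, 0.001]
force: [-0.2, -1.0, 2.6]
opening: 0.0289
finger_force: 40.8
```

```bash
python3 -c "
from h import *
go([.5645,-.2465,.188],180)"
```

```text
pos [ 0.5653 -0.2472  0.1991] off [0.0001 0.0023 0.0221] rot [-0.0013 -0.0006 -0.3619] t 11.33 F [-0.16 -0.99  2.59] Tq [-0.505 -0.033  0.074] op 0.0289 j6 -1.361
```

jog_arm(
  deltas=[
    {"rot": [0,0,0.02],"offset": [0,0.001,0],"grip": 0.8},
    {"rot": [0,0,0.04],"offset": [0,0.001,0],"grip": 0.8},
    {"rot": [0,0,0.06],"offset": [0,0.001,0],"grip": 0.8},
    {"rot": [0,0,0.08],"offset": [0,0.001,0],"grip": 0.8},
    {"rot": [0,0,0.1],"offset": [0,0.001,0],"grip": 0.8},
    {"rot": [0,0,0.12],"offset": [0,0.001,0],"grip": 0.8},
    {"rot": [0,0,0.14],"offset": [0,0.001,0],"grip": 0.8},
    {"rot": [0,0,0.16],"offset": [0,0.001,0],"grip": 0.8},
  ],
)

```text
time: 12.0
tool_pos: [0.5651, -0.2472, 0.199]
orientation: [-0.237, 0.972, -0.002, 0.001]
force: [0.8, -3.4, 2.9]
opening: 0.029
finger_force: 40.6
```

```bash
python3 -c "
from h import *
go([.5645,-.2465,.188],180)"
```

```text
pos [ 0.5651 -0.2472  0.199 ] off [0.0004 0.0019 0.0221] rot [-0.0017 -0.0006 -0.522 ] t 12.0 F [ 0.77 -3.37  2.92] Tq [-0.912 -0.136  0.108] op 0.029 j6 -1.025
```

jog_arm(
  deltas=[
    {"rot": [0,0,0.02],"offset": [0.001,-0.002,0],"grip": 0.8},
    {"rot": [0,0,0.04],"offset": [0.001,-0.002,0],"grip": 0.8},
    {"rot": [0,0,0.06],"offset": [0.001,-0.002,0],"grip": 0.8},
    {"rot": [0,0,0.08],"offset": [0.001,-0.002,0],"grip": 0.8},
    {"rot": [0,0,0.1],"offset": [0.001,-0.002,0],"grip": 0.8},
    {"rot": [0,0,0.12],"offset": [0.001,-0.002,0],"grip": 0.8},
    {"rot": [0,0,0.14],"offset": [0.001,-0.002,0],"grip": 0.8},
    {"rot": [0,0,0.16],"offset": [0.001,-0.002,0],"grip": 0.8},
  ],
)

```text
time: 12.67
tool_pos: [0.5649, -0.2481, 0.1988]
orientation: [-0.071, 0.997, -0.001, 0.001]
force: [-0.1, -2.7, -0.4]
opening: 0.0287
finger_force: 40.4
```

```bash
python3 -c "
from h import *
go([.5645,-.2465,.188],180)"
```

```text
pos [ 0.5649 -0.2481  0.1988] off [0.0004 0.0034 0.0216] rot [-1.400e-03 -3.000e-04 -6.819e-01] t 12.67 F [-0.11 -2.67 -0.38] Tq [-0.722 -0.17   0.009] op 0.0287 j6 -0.692
```

Vertical force has dropped, so a slot may be near. I'll press gently 1.5 mm to feel.

jog_arm(
  deltas=[
    {"rot": [0,0,0],"offset": [0,0,0.0015],"grip": 0.8},
    {"rot": [0,0,0],"offset": [0,0,0.003],"grip": 0.8},
    {"rot": [0,0,0],"offset": [0,0,0.003],"grip": 0.8},
  ],
)

```text
time: 12.92
tool_pos: [0.5643, -0.2474, 0.1962]
orientation: [-0.073, 0.997, -0.0, -0.0]
force: [-1.1, -2.5, -2.8]
opening: 0.0287
finger_force: 40.4
```

It dropped into the slots. I'll lower it on.

jog_arm(
  deltas=[
    {"rot": [0,0,0],"offset": [0,0,0.003],"grip": 0.8},
    {"rot": [0,0,0],"offset": [0,0,0.006],"grip": 0.8},
    {"rot": [0,0,0],"offset": [0,0,0.006],"grip": 0.8},
  ],
)

```text
time: 13.17
tool_pos: [0.5641, -0.2476, 0.1933]
orientation: [-0.072, 0.997, -0.0, -0.0]
force: [-2.2, -4.4, -1.7]
opening: 0.0288
finger_force: 40.4
```

jog_arm(
  deltas=[
    {"rot": [0,0,0],"offset": [0,0,0.002],"grip": 0.8},
    {"rot": [0,0,0],"offset": [0,0,0.004],"grip": 0.8},
    {"rot": [0,0,0],"offset": [0,0,0.004],"grip": 0.8},
  ],
)

```text
time: 13.42
tool_pos: [0.5641, -0.2478, 0.1918]
orientation: [-0.072, 0.997, -0.001, -0.0]
force: [-3.8, -4.2, 1.2]
opening: 0.0286
finger_force: 40.6
```

jog_arm(
  deltas=[
    {"rot": [0,0,0],"offset": [0.002,-0.002,0],"grip": 0.8},
    {"rot": [0,0,0],"offset": [0.003,-0.003,0.002],"grip": 0.8},
    {"rot": [0,0,0],"offset": [0.003,-0.003,0.003],"grip": 0.8},
    {"rot": [0,0,0],"offset": [0.003,-0.003,0.003],"grip": 0.8},
  ],
)

```text
time: 13.75
tool_pos: [0.5631, -0.2487, 0.1896]
orientation: [-0.072, 0.997, 0.0, -0.0]
force: [-1.1, -1.1, -2.5]
opening: 0.0291
finger_force: 40.3
```

```bash
python3 -c "
from h import *
go([.5645,-.2465,.188],180)"
```

```text
pos [ 0.5631 -0.2487  0.1896] off [-0.0033  0.004   0.0032] rot [ 3.000e-04  2.000e-04 -6.808e-01] t 13.75 F [-1.06 -1.13 -2.5 ] Tq [-0.375  0.197 -0.016] op 0.0291 j6 -0.697
```

Forces have eased and it is 1–2 mm from home. Lowering in small steps.

jog_arm(
  deltas=[
    {"rot": [0,0,0],"offset": [0.001,-0.001,0.002],"grip": 0.8},
    {"rot": [0,0,0],"offset": [0.001,-0.001,0.002],"grip": 0.8},
  ],
)

```text
time: 13.92
tool_pos: [0.5629, -0.249, 0.189]
orientation: [-0.073, 0.997, 0.001, 0.0]
force: [0.2, 1.6, -0.7]
opening: 0.0289
finger_force: 40.6
```

jog_arm(
  deltas=[
    {"rot": [0,0,0],"offset": [0,0,0.002],"grip": 0.8},
    {"rot": [0,0,0],"offset": [0,0,0.002],"grip": 0.8},
  ],
)

```text
time: 14.08
tool_pos: [0.563, -0.249, 0.1888]
orientation: [-0.073, 0.997, 0.0, 0.001]
force: [-2.0, 4.0, 5.3]
opening: 0.0288
finger_force: 41.3
```

It is bottomed out 10.2 mm below the key-rest height, so it is home. Easing off, opening and withdrawing straight up.

jog_arm(
  deltas=[
    {"rot": [0,0,0],"offset": [0,-0.001,-0.002],"grip": 0.8},
    {"rot": [0,0,0],"offset": [0,-0.001,-0.002],"grip": 0.6},
    {"rot": [0,0,0],"offset": [0,-0.001,-0.002],"grip": 0.5},
    {"rot": [0,0,0],"offset": [0,-0.001,-0.002],"grip": 0.4},
    {"rot": [0,0,0],"offset": [0,-0.001,-0.002],"grip": 0.3},
    {"rot": [0,0,0],"offset": [0,-0.001,-0.002],"grip": 0.3},
    {"rot": [0,0,0],"offset": [0,-0.001,-0.002],"grip": 0.3},
    {"rot": [0,0,0],"offset": [0,-0.001,-0.002],"grip": 0.3},
  ],
)

```text
time: 14.75
tool_pos: [0.5628, -0.2501, 0.189]
orientation: [-0.072, 0.997, -0.0, 0.0]
force: [-0.5, -0.7, 0.4]
opening: 0.0598
finger_force: 0.0
```

jog_arm(
  deltas=[
    {"rot": [0,0,0],"offset": [0,0,-0.01],"grip": 0.3},
    {"rot": [0,0,0],"offset": [0,0,-0.03],"grip": 0.3},
    {"rot": [0,0,0],"offset": [0,0,-0.05],"grip": 0.3},
    {"rot": [0,0,0],"offset": [0,0,-0.08],"grip": 0.3},
    {"rot": [0,0,0],"offset": [0,0,-0.12],"grip": 0.3},
    {"rot": [0,0,0],"offset": [0,0,-0.17],"grip": 0.3},
    {"rot": [0,0,0],"offset": [0,0,-0.22],"grip": 0.3},
    {"rot": [0,0,0],"offset": [0,0,-0.26],"grip": 0.3},
    {"rot": [0,0,0],"offset": [0,0,-0.28],"grip": 0.3},
    {"rot": [0,0,0],"offset": [0,0,-0.28],"grip": 0.3},
  ],
)

```text
time: 15.58
tool_pos: [0.5633, -0.2503, 0.3328]
orientation: [-0.072, 0.997, -0.002, 0.002]
force: [0.9, -0.4, -0.4]
opening: 0.0599
finger_force: 0.0
```

Run:
```python
from h import *
go([.5645,-.2465,.32],180)
I,D=cams.get_image("scene"); P=cloud("scene",D); i=I.astype(int)
cv2.imwrite("pics/s4.png",cv2.resize(I[110:280,180:340,::-1],None,fx=3.5,fy=3.5,interpolation=cv2.INTER_CUBIC))
red=(i[...,0]>1.6*i[...,1])&(i[...,0]>60)&(np.hypot(P[...,0]-.563,P[...,1]+.248)<.05)
q=P[red]; print(len(q),np.percentile(q[:,2],[3,50,85,97]).round(4))
t=q[q[:,2]>np.percentile(q[:,2],75)]; print(t.mean(0).round(4)); v,u=np.nonzero(red); print(u.mean(),v.mean(),u.min(),u.max(),v.min(),v.max(),proj("scene",[.564,-.2475,.213]))
```

```text
pos [ 0.5633 -0.2503  0.3328] off [-0.0033  0.0072  0.0255] rot [-2.800e-03  5.000e-04 -6.808e-01] t 15.58 F [ 0.89 -0.35 -0.35] Tq [-0.06   0.036 -0.004] op 0.0599 j6 -0.699
128 [0.1912 0.2242 0.2328 0.2369]
[ 0.5685 -0.2468  0.2338]
248.546875 208.7734375 244 254 201 216 (np.float64(248.09584521932257), np.float64(207.8931280327345))
```

View pics/s4.png

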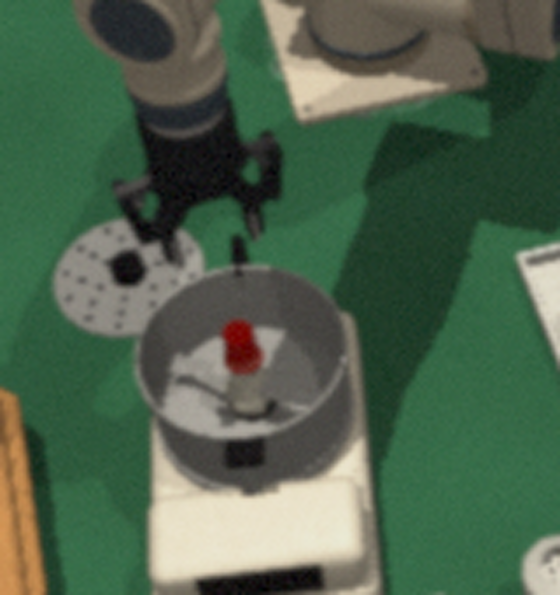

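The picture shows the rotor upright in the bowl, red grip at (242,347), with the gripper well clear above. The grip top measures z≈0.233 against an expected 0.232 when home, and on the keys it would be 0.242.

```bash
python3 -c "
from h import *
print(sign_off())"
```

```text
the job is handed in; nothing more can be done
None
```

The rotor is fully home on the drive shaft, upright and free of the gripper, and the job is handed in; forces stayed light, about 15.6 s were used, and nothing else on the bench was touched.

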